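# Angle the praline tray past the post into its display bay

## Task

Without gripping it between the fingers, lifting or tipping it, push the long wooden praline tray over the counter into the brass-railed display bay at the back of the counter: work its left end in behind the front post first, while the right end is still outside, then push the right end round and in. Leave the tray lying straight in the bay, flat on the counter and snug along the back rail from end to end, and leave the jars, the tin and the price card where they stand.

Things in the scene. Friction and masses are not known exactly. Their poses are not given: they have to be found in the camera images.
- tray: Loose praline tray to be pushed: dark walnut, a solid-sided box 46 (its x) by 190 (its y) by 26 mm high, a row of pralines in it up to 33 mm (push on the walnut sides). About 0.4 kg, slides on the counter. Origin: centre of underside; z up, y lengthwise to its left end (the end nearer the post), x towards the back rail when it lies parallel to the bay.
- tray_left_end (a point): Middle of the tray's left end face, 13 mm above its underside (tray y = +95 mm).
- tray_right_end (a point): Middle of the tray's right end face, 13 mm above its underside (tray y = -95 mm).
- tray_front: The tray's long side that faces the robot, part of the tray: a wall 4 by 184 by 26 mm, outer face at tray x = -23 mm; origin at its foot (tray x -21, y 0), axes as the tray's.
- tray_back: The tray's opposite long side, the one that comes to lie along the back rail, part of the tray: a wall 4 by 184 by 26 mm, outer face at tray x = +23 mm; origin at its foot (tray x +21, y 0).
- bay: Display bay of brass gallery rail, fixed to the counter. Origin: centre of its floor (bare counter); x points in, from the open front to the back rail; y along the bay to the left, the post's end. Rail: round bar, 8 mm thick, axis 16 mm above the counter. Inside 202 mm long (y -101 to +101) and 58 mm deep (x -29 to +29). A seated tray has its origin at x = +6 mm, with 6 mm play at each end.
- post (a point): Foot, on its axis, of the fixed brass front post (bay x -34, y +63 mm): 10 mm thick, with a 16 mm ball on top, 65 mm high. From it the rail runs along the front to the left end and round it to the back rail, a closed pocket; from the post to the right end the front is open. A tray pushed straight in from the front strikes the post.
- right_rail_tip (a point): Front tip of the short rail at the bay's right end (bay x +2, y -105 mm, 16 mm above the counter, on the bar's axis): the right end rail runs from here back to the back rail, so the tray cannot come in straight lengthwise.
- back_rail (a point): Middle of the back rail's inner face, 16 mm above the counter (bay x +29, y 0 mm).
- jar_red: Bystander: round glass jar of red spread with a white label and black lid, 68 mm across, 62 mm high; origin under its centre.
- tin: Bystander: small green tin with closed lid, 74 (x) by 109 (y) by 37 mm high; origin under its centre.
- card: Bystander: price card in a small grey foot, 24 (x) by 48 (y) by 76 mm high; origin under its centre.

How it is judged:
By the outcome, as a careful person would: the job done as asked, in the order asked, and still so for the second after the job is handed in, with the robot touching nothing.
It also fails if it takes over 72 s, if anything falls off the work surface, if the arm or the gripper's body presses on something with over 40 N, if the wrist force passes 120 N, or if a joint passes its speed limit or range.

## Robot

A 6-joint arm with a two-finger parallel gripper is mounted at the origin on the work surface; the furniture and walls round the work are solid. World frame = base frame: x ahead of the robot, y to its left, z up, the work surface at z = 0. Lengths are in mm, angles in rad, forces in N, time in s.
With the tool pointing down it reaches from about 250 to 800 mm from the base axis. Payload 3.9 kg.
Tool frame: the origin (TCP) lies midway between the tips of the shut fingers; the grasp point (between the pads) lies robot.grip_depth behind it (robot.grip_depth is the distance from the TCP to the grasp point, in mm); z points along the fingers, y is the line along which they close (so a half turn about z gives the same grasp; the last joint's range is limited). The gripper opens to 85 mm and grips with 20 to 120 N. Pads are 22 mm wide; open, the fingers measure 114 mm over their backs; the gripper's body (76 mm by 85 mm) begins 54 mm behind the grasp point. The pads swing forward as they close: fully open they stand 13 mm farther back than shut.
Start: joints at [-1.333, 0.26, -0.138, 1.173, 0, 1.571], TCP at [123.668, -510.217, 231.304] pointing down, gripper open.
Joint ranges: [-2.78, 2.78], [-0.83, 1.72], [-1.28, 1.37], [-1.9, 2.12], [-1.57, 1.48], [-3.14, 3.14]. Speed limits (rad/s): [2.57, 2.57, 3.14, 3.14, 3.14, 3.14].

## Interface

Orientations are given as a unit quaternion [x, y, z, w].
In Python, from station import robot gives the robot as it stands. The module is installed in compiled form; this text tells all that it offers.
- The arm moves only by the tool play_rows, never from a script. Its argument "deltas" is a list of rows, each a list of 7 numbers: the gripper command: -1 is shut, 1 is fully open, values between are in proportion, then the shift along the world's x, y, z in cm, then the turn, a rotation vector about the world's x, y, z in degrees. A call has 1 to 10 rows; each row shifts and turns the commanded pose from where the row before left it; what a row does not reach is not made up. A row lasts 1/10 s, in which the tool goes at most 50 mm and 8.59 degrees, less where a joint would pass 70% of its speed; a pose out of reach is approached as far as the arm can. A call is refused whole if a number of a shift passes 5 or a number of a turn 8.59, either way. A call with a gripper value outside its range is refused whole. The fingers move at their own pace and stop on an object; the grip force is fixed at half the most. Time passes only in rows, so rows that do not move let the fingers close. It gives the time, the measured TCP pose, the force, the opening and the grip force at its end, in the units of the state.
- robot.get_obs(): the state, without advancing time (a new reading comes with each control period).
- robot.get_image(name): name is "side" or "top" or "wrist"; returns the picture (384x512x3 uint8, red, green, blue); there is no depth.
- robot.camera_info(name): a dict with "fovy" (degrees; the focal length in pixels is half the picture's height over the tangent of half this angle, whatever the lens; pixels are square), "cx", "cy" (the principal point, pixels), "R" (3x3) and "t" (3): a world point X has camera coordinates R X + t; the wrist camera has in their place "T_tool_cam" (4x4, takes a point from camera to tool coordinates, whose origin is the TCP and whose axes are the flange's). Camera axes: x right, y down, z forward; pixel columns grow to the right and rows downward; lengths in mm; the calibration is good to about 2 mm. The wrist camera is an equidistant fisheye: a pixel r from the principal point sees the ray r / f radians off the axis. A picture is of the moment at which its call begins: read the wrist's pose just before it. camera_info takes no time and is no camera call.
- robot.job_done(): hands the job in; it is judged then, once.
Trained networks look in the newest picture that a camera, given by its name, has taken for a name from the list of things; names that differ only in an ending like _2 or _b are one class to them, and where a whole thing is asked for, a point or a joint stands for the part that bears it (a point fixed in the world has none). Each returns a list of dicts, best first, with "conf" (0 to 1); they miss things now and then, are a little off and sometimes report something else, mostly with a low value. They report only what shows in the picture. A call takes as long as a camera call.
- robot.find_in(target, camera): "point" ([x, y, z] in mm, in world coordinates, good to about 4 mm: the middle of the surface that is visible of it).
The state is a dict: "time_s": time; "joint_pos": joint angles; "qvel": joint speeds; "joint_efforts": joint torques, N m; "tool_pos": TCP position; "tcp_rot": TCP orientation; "contact_force": force on the tool from outside, world axes, zero at the start; "torque": the same for the moment, N m; "gripper_width": finger opening in mm; "finger_force": force on a finger pad.
Only numpy, scipy, OpenCV 4.12 (cv2) and the standard library are available. Lean on these libraries where they do the work, as an engineer would, in place of code of your own. Each camera call takes 0.05 s, during which the arm holds its last target. There are 200 camera calls.

## Working session

There is one attempt and no reset: what is moved stays moved. The work goes in short steps, Python scripts to look and compute and a tool call to move; the robot and the scene stay as the last step left them, time stands still between calls to the robot, and variables do not carry over. Pictures are saved under pics/ and viewed, at most 10 in all, crops included, and the job is handed in when it is done.

Besides the shell and the picture viewer there is one more tool, called by a JSON object that holds its "op" and its "data". play_rows: Moves the arm, as the interface text tells. Its arguments: {"type":"object","properties":{"deltas":{"type":"array"}},"required":["deltas"]}

```bash
mkdir -p pics; python3 - <<'E'
from station import robot
import cv2,numpy as np
o=robot.get_obs();print(o)
print(robot.grip_depth)
for c in("top","side"):
    im=robot.get_image(c);cv2.imwrite(f"pics/{c}0.png",im[:,:,::-1])
    i=robot.camera_info(c);print(c,i)
    for n in("tray","tray_left_end","tray_right_end","tray_front","tray_back","bay","post","right_rail_tip","back_rail","jar_red","tin","card"):
        r=robot.find_in(n,c)
        print(n,[(np.round(d["point"],0).tolist(),round(d["conf"],2)) for d in r[:2]])
E
```

```text
{'time_s': 0.0, 'joint_pos': array([-1.33299115e+00,  2.60710089e-01, -1.39399292e-01,  1.17270426e+00,
        1.28923882e-05,  1.57080901e+00]), 'qvel': array([ 0.00096641, -0.00144457, -0.00012483,  0.00024563, -0.00023479,
        0.00037483]), 'joint_efforts': array([ 1.17411691e-03, -4.05676782e+01,  2.53922099e+01,  1.87597366e-02,
        1.49083498e-04, -1.00626076e-05]), 'tool_pos': array([ 123.51389471, -509.54572417,  230.43981046]), 'tcp_rot': array([ 9.92939660e-01,  1.18616248e-01, -1.13254902e-04, -1.00229665e-03]), 'contact_force': array([ 1.2186713 ,  0.27714354, -0.87618631]), 'torque': array([-0.01072706,  0.01014083,  0.03622267]), 'finger_force': 0.0, 'gripper_width': 85.54283216186599}
18.700000000000003
top {'fovy': 51.41374903499556, 'cx': 251.13251163504617, 'cy': 185.57951615400418, 'R': array([[-0.01987015, -0.9996522 , -0.01733921],
       [-0.99053496,  0.02203885, -0.13547982],
       [ 0.13581483,  0.01448309, -0.99062837]]), 't': array([ 46.9007766 , 509.37570665, 809.89556884])}
tray [([486.0, 0.0, 19.0], 0.6)]
tray_left_end [([481.0, 1.0, 15.0], 0.5
[... 492 characters left out ...]
-0.00775075],
       [ 0.68545962,  0.49658114, -0.53249627],
       [-0.425837  , -0.31980494, -0.84639686]]), 't': array([ 281.59398261, -362.35115978, 1368.00618641])}
tray [([481.0, 10.0, 21.0], 0.67)]
tray_left_end [([487.0, 7.0, 18.0], 0.68), ([602.0, 129.0, 22.0], 0.45)]
tray_right_end [([491.0, 7.0, 17.0], 0.76)]
tray_front [([467.0, 4.0, 22.0], 0.74)]
tray_back [([505.0, 3.0, 17.0], 0.64)]
bay [([605.0, 129.0, 17.0], 0.87)]
post [([603.0, 129.0, 17.0], 0.73)]
right_rail_tip [([599.0, 128.0, 21.0], 0.69)]
back_rail [([602.0, 131.0, 23.0], 0.76)]
jar_red [([618.0, -167.0, 58.0], 0.94), ([604.0, 130.0, 24.0], 0.68)]
tin [([424.0, 207.0, 41.0], 0.75)]
card [([604.0, 258.0, 38.0], 0.76)]
```

```bash
python3 - <<'E'
import cv2
im=cv2.imread("pics/top0.png");cv2.imwrite("pics/topc.png",cv2.resize(im[60:260,60:400],None,fx=2.35,fy=2.35,interpolation=2))
E
```

```text
(no output)
```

View pics/top0.png

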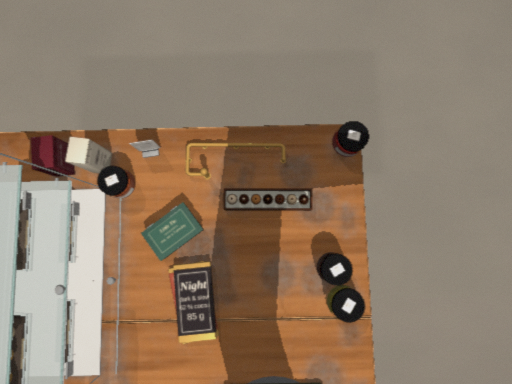

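View pics/topc.png

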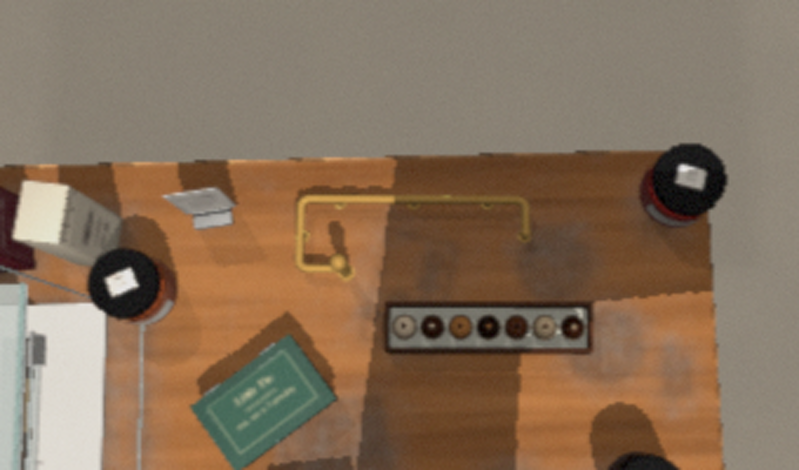

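The top view shows the bay (crop cols 298–530, rows 198–270, ball at (339,263)). The tray lies in front of it, nearly parallel, spanning (386,303)–(592,352) in the crop. I'll also crop the side view.

```bash
cat > h.py <<'E'
import numpy as np,cv2
from station import robot
def bp(cam,px,z):
    i=robot.camera_info(cam);f=192/np.tan(np.radians(i["fovy"]/2))
    R,t=np.array(i["R"]),np.array(i["t"]);C=-R.T@t
    d=R.T@np.array([(px[0]-i["cx"])/f,(px[1]-i["cy"])/f,1]);return C+d*(z-C[2])/d[2]
def proj(cam,X):
    i=robot.camera_info(cam);f=192/np.tan(np.radians(i["fovy"]/2))
    c=np.array(i["R"])@np.array(X)+i["t"];return np.array([c[0]/c[2]*f+i["cx"],c[1]/c[2]*f+i["cy"]])
E
python3 - <<'E'
from h import *
q=lambda x,y:(x/2.35+60-.3,y/2.35+60-.3)
for n,p,z in [("backL",(302,200),16),("backR",(526,202),16),("leftF",(301,266),16),("tip",(525,238),16),("ball",(339,263),57),
 ("tLb",(386,303),26),("tRb",(592,303),26),("tRf",(592,352),26),("tLf",(386,352),26),("tinT",(292,336),37),("tinR",(336,397),37),("tinL",(192,406),37)]:
    print(n,bp("top",q(*p),z).round(1))
im=cv2.imread("pics/side0.png")
ps=[proj("side",p) for p in [(620,10,0),(560,240,0),(440,-110,0),(440,130,0)]];print(ps)
a=np.array(ps).min(0).astype(int)-15;b=np.array(ps).max(0).astype(int)+15;a=a.clip(0);print(a,b)
c=im[a[1]:b[1],a[0]:b[0]];s=min(800/c.shape[1],600/c.shape[0]);print(s)
cv2.imwrite("pics/sidec.png",cv2.resize(c,None,fx=s,fy=s,interpolation=2)[:600,:800])
E
```

```text
backL [606.6 173.3  16. ]
backR [599.7 -36.4  16. ]
leftF [543.9 174.1  16. ]
tip [565.5 -34.4  16. ]
ball [538.7 133.3  57. ]
tLb [506.2  94.6  26. ]
tRb [502.  -92.6  26. ]
tRf [457.5 -90.8  26. ]
tLf [461.5  95.1  26. ]
tinT [476.8 178.4  37. ]
tinR [421.5 139.1  37. ]
tinL [416.2 267.4  37. ]
[array([223.9505732 , 217.79152219]), array([315.42426731, 249.74075327]), array([230.30756541, 148.64662805]), array([303.87652736, 192.10352241])]
[208 133] [330 264]
4.580152671755725
```

View pics/sidec.png

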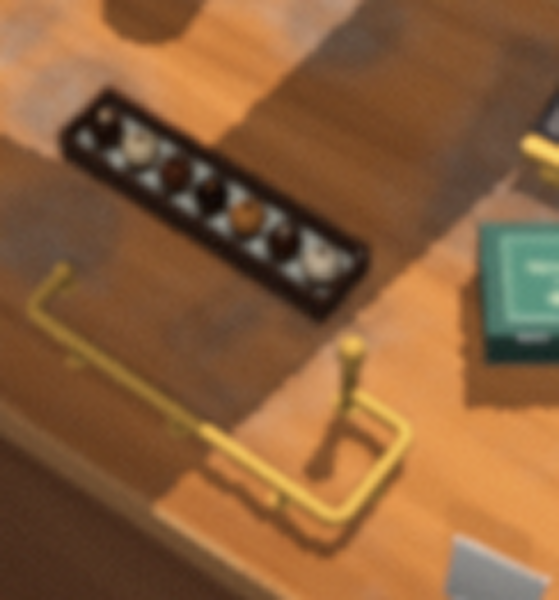

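{"op": "play_rows", "data": {"deltas": [[1,2.15,3.65,-0.5,0,0,-1.1],[1,2.15,3.65,-0.5,0,0,-1.1],[1,2.15,3.65,-0.5,0,0,-1.1],[1,2.15,3.65,-0.5,0,0,-1.1],[1,2.15,3.65,-0.5,0,0,-1.1],[1,2.15,3.65,-0.5,0,0,-1.1],[1,2.15,3.65,-0.5,0,0,-1.1]]}}

```text
time_s: 2.0
tool_pos: [274.8, -253.3, 196.4]
tcp_rot: [0.999, 0.051, 0.0, 0.0]
contact_force: [0.3, -0.3, -0.8]
gripper_width: 85.4
finger_force: 0.0
```

{"op": "play_rows", "data": {"deltas": [[1,2.15,3.65,-0.5,0,0,-1.1],[1,2.15,3.65,-0.5,0,0,-1.1],[1,2.15,3.65,-0.5,0,0,-1.1],[1,2.15,3.65,-0.5,0,0,-1.1],[1,2.15,3.65,-0.5,0,0,-1.1],[1,2.15,3.65,-0.5,0,0,-1.1],[1,2.15,3.65,-0.5,0,0,-1.1],[1,0,0,0,0,0,0]]}}

```text
time_s: 2.8
tool_pos: [427.2, -4.4, 161.1]
tcp_rot: [1.0, -0.007, 0.001, -0.004]
contact_force: [0.1, -0.7, -0.2]
gripper_width: 85.3
finger_force: 0.0
```

{"op": "play_rows", "data": {"deltas": [[1,-0.7,0.3,-3,0,0,-0.3],[1,-0.5,0.3,-4,0,0,0],[1,0,0,-4,0,0,0],[1,0,0,-3,0,0,0],[1,0,0,-1.9,0,0,0],[1,0,0,0,0,0,0],[1,0,0,0,0,0,0]]}}

```text
time_s: 3.5
tool_pos: [412.1, -6.2, 2.6]
tcp_rot: [1.0, -0.011, -0.0, -0.005]
contact_force: [1.0, 0.5, 0.0]
gripper_width: 85.7
finger_force: 0.0
```

```bash
python3 - <<'E'
from h import *
o=robot.get_obs();print(o["tool_pos"],o["tcp_rot"],o["contact_force"])
w=robot.get_image("wrist");cv2.imwrite("pics/w1.png",w[:,:,::-1])
i=robot.camera_info("wrist");print(i)
E
```

```text
[412.13267911  -6.21960128   2.60838779] [ 9.99924040e-01 -1.11514582e-02 -3.10554437e-04 -5.24050947e-03] [1.00794722 0.47122876 0.02120872]
{'fovy': 65.70646984690485, 'cx': 259.4382739488897, 'cy': 187.07535495165885, 'T_tool_cam': array([[ 5.89115161e-04, -9.51226282e-01, -3.08493459e-01,
         7.91538177e+01],
       [ 9.99999776e-01,  6.58620180e-04, -1.21175329e-04,
         2.41238061e-02],
       [ 3.18445175e-04, -3.08493318e-01,  9.51226456e-01,
        -1.42110822e+02],
       [ 0.00000000e+00,  0.00000000e+00,  0.00000000e+00,
         1.00000000e+00]])}
```

View pics/w1.png

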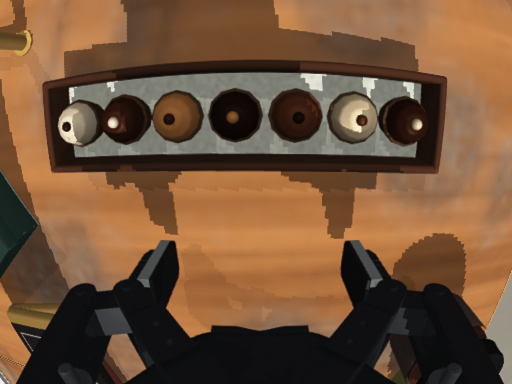

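Wrist view: the whole tray shows, with top-face corners at (43,83), (446,75), (437,172) and (54,172). The open fingers stand clear in front of it.

```bash
cat >> h.py <<'E'
from scipy.spatial.transform import Rotation as Ro
def wbp(px,z,o):
    i=robot.camera_info("wrist");f=192/np.tan(np.radians(i["fovy"]/2))
    d=np.array([px[0]-i["cx"],px[1]-i["cy"]]);r=np.hypot(*d);a=r/f
    v=np.array([*(np.sin(a)*d/r),np.cos(a)]);T=np.array(i["T_tool_cam"]);R=Ro.from_quat(o["tcp_rot"]).as_matrix()
    C=o["tool_pos"]+R@T[:3,3];v=R@T[:3,:3]@v;return C+v*(z-C[2])/v[2]
BO=np.array([570.2,69.6]);BT=np.radians(-1.9)
def bay(p):
    c,s=np.cos(BT),np.sin(BT);d=np.array(p)[:2]-BO;return np.array([c*d[0]+s*d[1],-s*d[0]+c*d[1]])
def tray(corners,o,z=26):  # LB,RB,RF,LF px
    P=np.array([wbp(c,z,o) for c in corners])[:,:2];u=(P[0]+P[3]-P[1]-P[2])/2;c=P.mean(0)
    print("corners",P.round(1).tolist(),"\nL,W",np.hypot(*u).round(1),np.hypot(*((P[0]+P[1]-P[2]-P[3])/2)).round(1),"centre",c.round(1),"yaw",np.degrees(np.arctan2(-u[0],u[1])).round(2),"bay",bay(c).round(1))
E
python3 - <<'E'
from h import *
o=robot.get_obs()
tray([(43,83),(446,75),(437,172),(54,172)],o)
for p in [(178,240),(342,240),(118,282),(404,285)]:print(wbp(p,16,o).round(1))
E
```

```text
corners [[507.9, 95.7], [504.6, -91.8], [459.4, -90.6], [463.2, 95.4]] 
L,W 186.8 45.0 centre [483.8   2.1] yaw -1.1 bay [-84.1 -70.3]
[422.8  34.7  16. ]
[421.5 -48.   16. ]
[393.2  77.1  16. ]
[388.5 -90.4  16. ]
```

{"op": "play_rows", "data": {"deltas": [[1,1.2,0.4,0,0,0,0],[1,1.2,0.4,0,0,0,0],[1,0.8,0,0,0,0,0],[1,0.4,0,0,0,0,0],[1,0.4,0.07,0,0,0,-1.3],[1,0.4,0.07,0,0,0,-1.3],[1,0.4,0.07,0,0,0,-1.3],[1,0.4,0.07,0,0,0,-1.3],[1,0.4,0.07,0,0,0,-1.3],[1,0.4,0.07,0,0,0,-1.3]]}}

```text
time_s: 4.55
tool_pos: [469.9, -35.3, 2.3]
tcp_rot: [0.998, -0.053, 0.001, -0.023]
contact_force: [-2.8, 1.6, 0.3]
gripper_width: 85.0
finger_force: 0.9
```

{"op": "play_rows", "data": {"deltas": [[1,0.4,0.07,0,0,0,-1.3],[1,0.4,0.07,0,0,0,-1.3],[1,0.4,0.07,0,0,0,-1.3],[1,0.4,0.07,0,0,0,-1.3],[1,0.4,0.07,0,0,0,-1.3],[1,0.3,0.07,0,0,0,-1.0],[1,0,0,0,0,0,0],[1,0,0,0,0,0,0]]}}

```text
time_s: 5.35
tool_pos: [488.0, -67.1, 2.5]
tcp_rot: [0.995, -0.093, 0.004, -0.038]
contact_force: [0.0, -0.3, 0.1]
gripper_width: 85.0
finger_force: 0.1
```

```bash
python3 - <<'E'
from h import *
o=robot.get_obs();print(o["tool_pos"],o["tcp_rot"],o["contact_force"])
w=robot.get_image("wrist");cv2.imwrite("pics/w2.png",w[:,:,::-1])
w=robot.get_image("top");cv2.imwrite("pics/t2.png",w[:,:,::-1])
E
```

```text
[487.96437034 -67.12788486   2.54803649] [ 0.99496146 -0.09272964  0.00415345 -0.03789001] [ 0.00166445 -0.27776707  0.12849229]
```

View pics/w2.png

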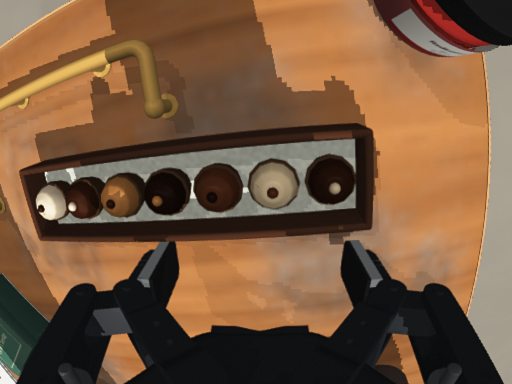

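The tool drifted to y −67 although I commanded about +10, and it tilted by about 4°. A joint limit is likely, so I'll check the joints.

```bash
python3 - <<'E'
from h import *
o=robot.get_obs();print(o["joint_pos"].round(3),o["tool_pos"].round(1),Ro.from_quat(o["tcp_rot"]).as_matrix().round(3))
tray([(20,171),(372,127),(373,229),(41,240)],o)
E
```

```text
[-0.186  0.423 -0.58   0.567  0.077  3.141] [487.9 -66.7   2.6] [[ 0.983 -0.184  0.015]
 [-0.184 -0.98   0.075]
 [ 0.001 -0.077 -0.997]]
corners [[559.2, 59.5], [545.4, -126.0], [499.8, -123.2], [515.3, 62.8]] 
L,W 186.3 44.9 centre [529.9 -31.7] yaw -4.53 bay [ -36.9 -102.6]
```

The half-turn convention put J6 at its limit. I'll back off, lift and yaw positive. The right end then gets pushed back from behind, which tilts the tray and retreats it at the same time.

{"op": "play_rows", "data": {"deltas": [[1,-1,0,0,0,0,2],[1,-0.5,0,3,-2,0.4,5],[0,0,0,4,-2,0.4,8],[-1,0,0,4,0,0,8],[-1,0,0,0,0,0,8],[-1,0,0,0,0,0,8],[-1,0,0,0,0,0,0]]}}

```text
time_s: 6.15
tool_pos: [472.8, -66.3, 113.0]
tcp_rot: [0.969, 0.245, -0.005, -0.001]
contact_force: [-0.0, 0.0, -0.4]
gripper_width: 12.5
finger_force: 0.0
```

```bash
python3 - <<'E'
from h import *
o=robot.get_obs();print(o["joint_pos"].round(3),o["tool_pos"].round(1),Ro.from_quat(o["tcp_rot"]).as_matrix().round(3),o["gripper_width"])
E
```

```text
[-1.390e-01  2.730e-01 -4.510e-01  8.580e-01 -1.000e-03  2.508e+00] [472.8 -66.3 113. ] [[ 0.88   0.475 -0.011]
 [ 0.475 -0.88   0.   ]
 [-0.009 -0.005 -1.   ]] 12.461293952187933
```

{"op": "play_rows", "data": {"deltas": [[-1,1.7,-0.7,0,0,0,7.4],[-1,1.7,-0.7,0,0,0,7.4],[-1,1.7,-0.7,0,0,0,7.4],[-1,1.7,-0.8,0,0,0,7.4],[-1,1.7,-0.8,0,0,0,7.4],[-1,1.7,-0.8,0,0,0,7.4],[-1,0,0,0,0,0,0],[-1,0,0,0,0,0,0]]}}

```text
time_s: 6.95
tool_pos: [573.6, -111.4, 111.8]
tcp_rot: [0.806, 0.592, -0.007, -0.0]
contact_force: [-0.3, 0.3, -0.3]
gripper_width: 0.1
finger_force: 0.0
```

{"op": "play_rows", "data": {"deltas": [[-1,0,0,-3,0,0,0],[-1,0,0,-4,0,0,0],[-1,0,0,-2,0,0,0],[-1,0,0,-1.3,0,0,0],[-1,0,0,0,0,0,0],[-1,0,0,0,0,0,0]]}}

```text
time_s: 7.55
tool_pos: [574.4, -111.5, 10.1]
tcp_rot: [0.805, 0.593, -0.006, 0.001]
contact_force: [0.1, -0.0, 0.6]
gripper_width: 0.0
finger_force: 0.0
```

```bash
python3 - <<'E'
from h import *
o=robot.get_obs();print(o["joint_pos"].round(3),o["tool_pos"].round(1),Ro.from_quat(o["tcp_rot"]).as_matrix().round(3),o["gripper_width"],o["contact_force"])
w=robot.get_image("wrist");cv2.imwrite("pics/w3.png",w[:,:,::-1])
E
```

```text
[-0.186  0.539 -0.323  0.715 -0.01   1.686] [ 574.4 -111.5   10.1] [[ 0.297  0.955 -0.009]
 [ 0.955 -0.297 -0.008]
 [-0.011 -0.006 -1.   ]] 0.036882644613489966 [ 0.10731613 -0.02590727  0.56703683]
```

View pics/w3.png

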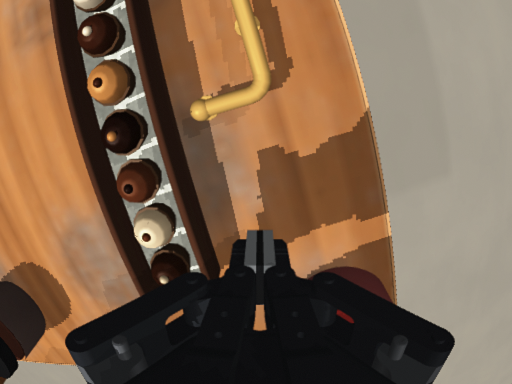

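Wrist view: the shut fingers stand behind the tray's right end, with a small gap. The tray's back edge is near (210,260) and the finger's left side near (238,250). The right rail tip at (198,110) is clear.

```bash
python3 - <<'E'
from h import *
o=robot.get_obs()
for p,z in [((218,275),26),((150,50),26),((246,235),10),((238,255),25),((234,265),30),((198,111),20)]:print(p,wbp(p,z,o).round(1))
E
```

```text
(218, 275) [ 551.8 -114.4   26. ]
(150, 50) [559.8  -1.4  26. ]
(246, 235) [ 569.9 -103.9   10. ]
(238, 255) [ 565.6 -106.2   25. ]
(234, 265) [ 563.1 -108.3   30. ]
(198, 111) [570.3 -34.6  20. ]
```

{"op": "play_rows", "data": {"deltas": [[-1,-0.6,0,0,0,0,0],[-1,-0.5,0,0,0,0,0],[-1,-0.4,0,0,0,0,0],[-1,-0.4,0,0,0,0,0],[-1,-0.4,0,0,0,0,0],[-1,-0.4,0,0,0,0,0],[-1,-0.4,0,0,0,0,0],[-1,-0.4,0,0,0,0,0],[-1,0,0,0,0,0,0],[-1,0,0,0,0,0,0]]}}

```text
time_s: 8.6
tool_pos: [538.0, -111.4, 9.0]
tcp_rot: [0.805, 0.593, -0.007, -0.0]
contact_force: [0.2, -0.3, -0.3]
gripper_width: -0.1
finger_force: 0.0
```

```bash
python3 - <<'E'
from h import *
o=robot.get_obs();print(o["tool_pos"].round(1),o["contact_force"])
w=robot.get_image("top");cv2.imwrite("pics/t3.png",cv2.resize(w[90:260,150:400,::-1],None,fx=3.2,fy=3.2,interpolation=2))
E
```

```text
[ 538.  -111.4    9. ] [ 0.17236276 -0.32010588 -0.27020372]
```

View pics/t3.png

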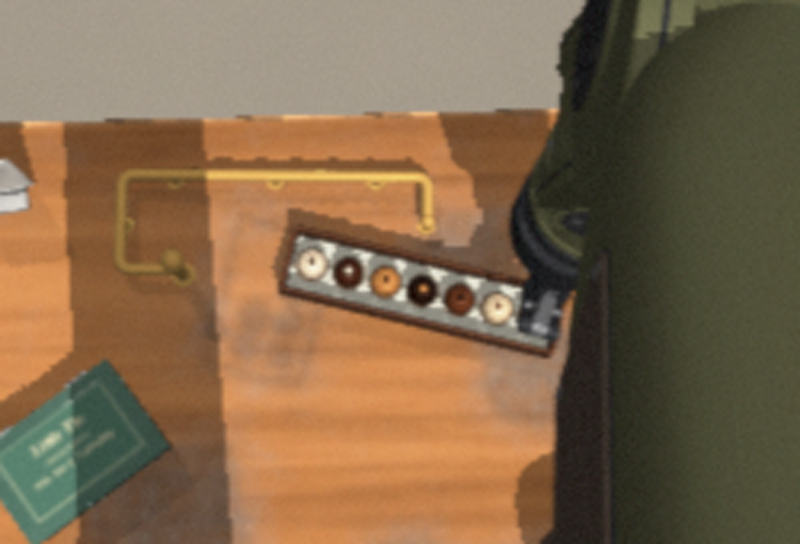

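Top view: the tray is tilted with its left end leading. Corners are LB (295,226), LF (281,293) and RF (550,356), clear of the rail tip at (428,228).

```bash
python3 - <<'E'
from h import *
q=lambda x,y:bp("top",(x/3.2+150-.35,y/3.2+90-.35),26)[:2]
LB,LF,RF=q(295,226),q(281,293),q(550,356)
u=LF-RF;c=(LB+RF)/2;print(LB,LF,RF,np.hypot(*u),np.hypot(*(LB-LF)),"yaw",np.degrees(np.arctan2(-u[0],u[1])),"c",c,"bay",bay(c))
E
```

```text
[567.1294149   55.28922698] [521.60478524  65.44599332] [ 475.33265733 -112.54143907] 183.9038768285596 46.64388285692233 yaw -14.572827810571457 c [521.23103611 -28.62610605] bay [-45.68533746 -99.79567763]
```

{"op": "play_rows", "data": {"deltas": [[-1,-0.3,0,0,0,0,0],[-1,-0.2,0,0,0,0,0],[-1,0,0,0,0,0,0],[-1,1,0,0,0,0,0],[-1,0.5,0,2,0,0,0],[-0.76,0,0,3,0,0,0],[-0.76,-1.5,-2,0,0,0,0],[-0.76,-3,-2,0,0,0,0],[-0.76,-1.5,0,0,0,0,0],[-0.76,0,0,0,0,0,0]]}}

```text
time_s: 9.65
tool_pos: [487.0, -151.7, 59.2]
tcp_rot: [0.806, 0.593, -0.007, -0.001]
contact_force: [-0.5, 0.1, 0.7]
gripper_width: 10.4
finger_force: 0.0
```

```bash
python3 - <<'E'
from h import *
o=robot.get_obs();print(o["joint_pos"].round(3),o["tool_pos"].round(1),Ro.from_quat(o["tcp_rot"]).as_matrix().round(3),o["gripper_width"],o["contact_force"])
w=robot.get_image("wrist");cv2.imwrite("pics/w4.png",w[:,:,::-1])
E
```

```text
[-0.295  0.379 -0.454  0.747 -0.011  1.578] [ 487.  -151.7   59.2] [[ 0.298  0.955 -0.012]
 [ 0.955 -0.298 -0.007]
 [-0.011 -0.009 -1.   ]] 10.423424721664144 [-0.49305035  0.08832309  0.70930078]
```

View pics/w4.png

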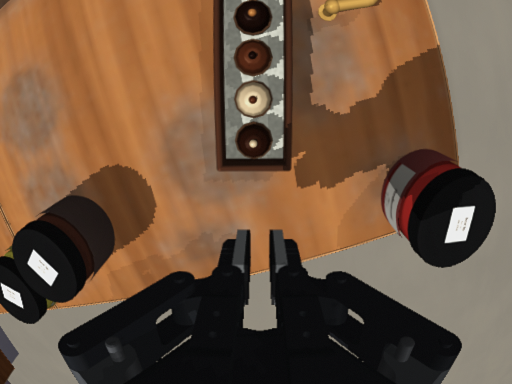

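Wrist view: the tray is nearly in line with the tool. Its right end's top edge runs (218,169)–(290,169), centred ahead of the two fingers at columns 240 and 280, and jar_red is clear.

```bash
cat >> h.py <<'E'
def wproj(P,o):
    i=robot.camera_info("wrist");f=192/np.tan(np.radians(i["fovy"]/2))
    T=np.array(i["T_tool_cam"]);R=Ro.from_quat(o["tcp_rot"]).as_matrix()
    p=(np.asarray(P)-o["tool_pos"])@R;p=(p-T[:3,3])@T[:3,:3]
    r=np.hypot(p[:,0],p[:,1]);a=np.arctan2(r,p[:,2]);return np.c_[i["cx"]+f*a*p[:,0]/r,i["cy"]+f*a*p[:,1]/r]
def tproj(P,o,cam="top"):return np.array([proj(cam,p) for p in P])
def fit(img,o,g,pj=wproj,span=(10,10,3)):
    "fit (x,y,yawdeg) of tray centre, world, by dark 4 mm rim against lighter liner, z=26"
    from scipy.optimize import differential_evolution as de
    V=cv2.GaussianBlur(img.max(2).astype(np.float32),(3,3),0)
    t=np.linspace(-91,91,60);s=np.linspace(-19,19,14)
    ring=lambda a,b:np.r_[np.c_[0*t+a,t],np.c_[0*t-a,t],np.c_[s,0*s+b],np.c_[s,0*s-b]]
    A,B=ring(21,93),ring(17,89)
    def sc(q):
        c,n=np.cos(np.radians(q[2])),np.sin(np.radians(q[2]));v=[]
        for L in(A,B):
            W=np.c_[q[0]+c*L[:,0]-n*L[:,1],q[1]+n*L[:,0]+c*L[:,1],0*L[:,0]+26]
            p=pj(W,o).astype(np.float32);x=cv2.remap(V,p[:,:1],p[:,1:],1,borderValue=-1)[:,0];v.append(x)
        ok=(v[0]>=0)&(v[1]>=0);return -np.clip(v[1]-v[0],-60,60)[ok].sum()/len(A)
    r=de(sc,[(g[k]-span[k],g[k]+span[k]) for k in range(3)],seed=1,maxiter=60,popsize=12)
    q=r.x;u=np.array([-np.sin(np.radians(q[2])),np.cos(np.radians(q[2]))]);b=bay(q[:2])
    print("tray",q.round(1),"score",round(r.fun,1),"bay",b.round(1),"phi",round(-1.9-q[2],1),"Lend",(q[:2]+95*u).round(1),"Rend",(q[:2]-95*u).round(1));return q
E
python3 - <<'E'
from h import *
o=robot.get_obs()
for p in[(218,169),(290,169),(216,0),(293,0)]:print(wbp(p,26,o).round(1))
import time;t=time.time()
w=cv2.imread("pics/w4.png");fit(w,o,(519,-29,-17),span=(12,12,4))
w=robot.get_image("top");fit(w,o,(519,-29,-17),tproj,span=(12,12,4));print(time.time()-t)
E
```

```text
[ 474.6 -112.    26. ]
[ 516.7 -125.    26. ]
[505.3 -13.7  26. ]
[547.8 -27.3  26. ]
tray [524.2 -26.4 -16.9] score -19.0 bay [-42.8 -97.5] phi 15.0 Lend [551.8  64.5] Rend [ 496.5 -117.3]Traceback (most recent call last):
    calc_energies = list(
        self._mapwrapper(self.func, parameters_pop[0:S])
    )
    return self.f(x, *self.args)
           ~~~~~~^^^^^^^^^^^^^^^
  File "h.py", line 39, in sc
    p=pj(W,o).astype(np.float32);x=cv2.remap(V,p[:,:1],p[:,1:],1,borderValue=-1)[:,0];v.append(x)
      ~~^^^^^
  File "h.py", line 27, in tproj
    def tproj(P,o,cam="top"):return np.array([proj(cam,p) for p in P])
                                              ~~~~^^^^^^^
  File "h.py", line 8, in proj
    i=robot.camera_info(cam);f=192/np.tan(np.radians(i["fovy"]/2))
ValueError: time passes only in moves, steps and waits

The above exception was the direct cause of the following exception:

Traceback (most recent call last):
  File "h.py", line 41, in fit
    r=de(sc,[(g[k]-span[k],g[k]+span[k]) for k in range(3)],seed=1,maxiter=60,popsize=12)
RuntimeError: The map-like callable must be of the form f(func, iterable), returning a sequence of numbers the same length as 'iterable'
```

{"op": "play_rows", "data": {"deltas": [[-0.76,0,0,-2.5,0,0,0],[-0.76,0,0,-2.2,0,0,0],[-0.76,0,0,0,0,0,0],[-0.76,0.3,0.96,0,0,0,0],[-0.76,0.3,0.96,0,0,0,0],[-0.76,0.2,0.57,0,0,0,0],[-0.76,0.2,0.57,0,0,0,0],[-0.76,0.2,0.57,0,0,0,0],[-0.76,0.2,0.57,0,0,0,0],[-0.76,0.2,0.57,0,0,0,0]]}}

```text
time_s: 10.75
tool_pos: [505.5, -103.7, 12.7]
tcp_rot: [0.805, 0.593, -0.006, 0.001]
contact_force: [-1.1, -3.0, 2.1]
gripper_width: 9.8
finger_force: 1.8
```

{"op": "play_rows", "data": {"deltas": [[-0.76,0.2,0.57,0,0,0,0],[-0.76,0.2,0.57,0,0,0,0],[-0.76,0.2,0.57,0,0,0,0],[-0.76,0.2,0.57,0,0,0,0],[-0.76,0,0,0,0,0,0],[-0.76,0,0,0,0,0,0]]}}

```text
time_s: 11.35
tool_pos: [513.2, -80.0, 12.1]
tcp_rot: [0.805, 0.593, -0.006, -0.0]
contact_force: [0.4, -0.6, -1.2]
gripper_width: 10.2
finger_force: 0.0
```

```bash
python3 - <<'E'
s=open("h.py").read().replace("from station import robot\n","from station import robot\nimport functools\nci=functools.lru_cache(robot.camera_info)\n",1).replace("i=robot.camera_info(","i=ci(")
open("h.py","w").write(s)
E
python3 - <<'E'
from h import *
o=robot.get_obs();print(o["tool_pos"].round(1),o["contact_force"].round(1))
w=robot.get_image("wrist");t=robot.get_image("top");cv2.imwrite("pics/w5.png",w[:,:,::-1])
g=np.r_[o["tool_pos"][:2]+106*np.array([.29,.957]),-16.9]
fit(w,o,g,span=(12,12,5));fit(t,o,g,tproj,span=(12,12,5))
E
```

```text
[513.2 -80.   12.1] [ 0.4 -0.6 -1.2]
tray [543.2  32.1 -16.6] score -10.5 bay [-25.8 -38.3] phi 14.7 Lend [570.3 123.2] Rend [516.1 -58.9]
tray [534.5  20.2 -16.8] score -31.6 bay [-34.1 -50.6] phi 14.9 Lend [561.9 111.1] Rend [507.  -70.8]
```

```bash
python3 - <<'E'
from h import *
t=robot.get_image("top")[:,:,::-1]
a=cv2.resize(t[120:230,160:330],None,fx=3.4,fy=3.4,interpolation=2) # 578x374
w=cv2.imread("pics/w5.png")[0:290,130:400]
c=np.zeros((374,800,3),np.uint8);c[:,:530]=a[:,:530];c[:290,530:]=w
cv2.imwrite("pics/c5.png",c)
E
```

```text
(no output)
```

View pics/c5.png

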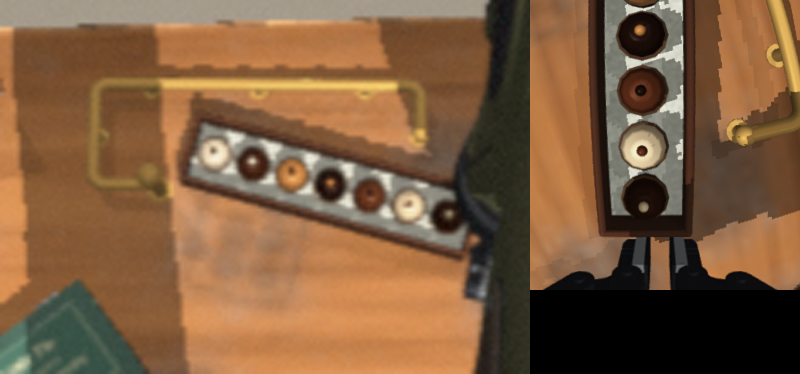

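Composite view: the tray's left end is just right of the post (LB (200,118), LF (183,180), post ball (150,178)). In the wrist view its right end has corners (204,233) and (290,234), right against the fingers, so it sits slightly left of the tool line.

```bash
python3 - <<'E'
from h import *
o=robot.get_obs()
for p,z in[((204,233),26),((290,234),26),((200,0),26),((286,0),26),((338,132),20),((300,22),20)]:
    X=wbp(p,z,o);print("w",X.round(1),bay(X).round(1))
q=lambda x,y,z:bp("top",(x/3.4+160-.35,y/3.4+120-.35),z)
for n,p in dict(LB=(200,118,26),LF=(183,182,26),RF=(465,257,26),ball=(150,176,57),backL=(97,83,16),backR=(422,86,16),tip=(421,138,16),lf=(96,183,16)).items():
    X=q(*p);print(n,X.round(1),bay(X).round(1))
E
```

```text
w [491.4 -59.1  26. ] [ -74.5 -131.3]
w [531.3 -71.7  26. ] [ -34.2 -142.5]
w [524.9  43.3  26. ] [-44.4 -27.7]
w [559.5  31.6  26. ] [ -9.4 -38.3]
w [566.1 -31.5  20. ] [  -0.8 -101.2]
w [563.3  21.6  20. ] [ -5.3 -48.2]
LB [581.4 105.7  26. ] [10.  36.5]
LF [540.3 116.9  26. ] [-31.5  46.3]
RF [488.6 -59.7  26. ] [ -77.3 -132. ]
ball [539.1 133.7  57. ] [-33.2  63. ]
backL [608.3 173.4  16. ] [ 34.6 105. ]
backR [601.3 -37.   16. ] [  34.6 -105.5]
tip [567.1 -35.3  16. ] [   0.4 -104.9]
lf [542.6 173.9  16. ] [-31.1 103.3]
```

{"op": "play_rows", "data": {"deltas": [[-0.76,-0.2,-0.6,0,0,0,0],[-0.76,-0.5,0.15,0,0,0,0],[-0.76,0.2,0.5,0,0,0,0],[-0.76,0.17,0.5,0,0,0,-0.5],[-0.76,0.17,0.5,0,0,0,-0.5],[-0.76,0.17,0.5,0,0,0,-0.5],[-0.76,0.17,0.5,0,0,0,-0.3],[-0.76,0.15,0.5,0,0,0,0],[-0.76,0,0,0,0,0,0],[-0.76,0,0,0,0,0,0]]}}

```text
time_s: 12.5
tool_pos: [516.9, -55.0, 12.5]
tcp_rot: [0.814, 0.581, -0.006, 0.0]
contact_force: [-0.9, -0.0, 0.4]
gripper_width: 10.2
finger_force: 0.0
```

```bash
python3 - <<'E'
from h import *
o=robot.get_obs();print(o["tool_pos"].round(1),o["contact_force"].round(1),Ro.from_quat(o["tcp_rot"]).as_matrix()[:,0].round(3))
w=robot.get_image("wrist");t=robot.get_image("top");cv2.imwrite("pics/w6.png",w[:,:,::-1]);cv2.imwrite("pics/t6.png",t[:,:,::-1])
x=Ro.from_quat(o["tcp_rot"]).as_matrix()[:2,0]
g=np.r_[o["tool_pos"][:2]+106*x,-17.5]
fit(w,o,g,span=(6,6,4));fit(t,o,g,tproj,span=(10,6,4))
E
```

```text
[516.9 -55.   12.5] [-0.9 -0.   0.4] [ 0.325  0.945 -0.01 ]
tray [551.1  50.2 -16.7] score -6.0 bay [-18.5 -20. ] phi 14.8 Lend [578.3 141.2] Rend [523.8 -40.8]
tray [544.1  44.  -17.2] score -29.4 bay [-25.2 -26.4] phi 15.3 Lend [572.2 134.8] Rend [516.  -46.7]
```

{"op": "play_rows", "data": {"deltas": [[-0.76,0.15,0.5,0,0,0,0],[-0.76,0.15,0.5,0,0,0,0],[-0.76,0.15,0.5,0,0,0,0],[-0.76,0.15,0.5,0,0,0,0],[-0.76,0.12,0.4,0,0,0,0],[-0.76,0,0,0,0,0,0],[-0.76,0,0,0,0,0,0]]}}

```text
time_s: 13.3
tool_pos: [524.0, -30.8, 12.3]
tcp_rot: [0.814, 0.581, -0.006, 0.0]
contact_force: [0.8, 0.2, 0.5]
gripper_width: 10.1
finger_force: 0.0
```

```bash
cat > s.py <<'E'
from h import *
import sys
o=robot.get_obs();x=Ro.from_quat(o["tcp_rot"]).as_matrix()[:,0];print(o["tool_pos"].round(1),o["contact_force"].round(1),x.round(3),o["joint_pos"].round(2))
t=robot.get_image("top");cv2.imwrite(f"pics/t{o['time_s']:.0f}.png",t[:,:,::-1])
fit(t,o,[float(v) for v in sys.argv[1:4]],tproj,span=(12,12,6))
E
python3 s.py 551 68 -17
```

```text
[524.  -30.8  12.3] [0.8 0.2 0.5] [ 0.326  0.945 -0.009] [-0.05  0.46 -0.48  0.65 -0.01  1.85]
tray [551.5  67.8 -17.4] score -25.6 bay [-18.6  -2.4] phi 15.5 Lend [579.9 158.4] Rend [523.1 -22.9]
```

{"op": "play_rows", "data": {"deltas": [[-0.76,0,0.3,0,0,0,0.5],[-0.76,0,0.3,0,0,0,0.5],[-0.76,0,0,0,0,0,0],[-0.76,0,0,0,0,0,0]]}}

```text
time_s: 13.75
tool_pos: [523.4, -25.5, 12.3]
tcp_rot: [0.809, 0.588, -0.006, 0.0]
contact_force: [-0.5, -1.9, 1.1]
gripper_width: 10.0
finger_force: 0.9
```

```bash
python3 s.py 551 72 -16
```

```text
[523.4 -25.5  12.3] [-0.5 -1.9  1.1] [ 0.309  0.951 -0.011] [-0.04  0.46 -0.48  0.65 -0.01  1.84]
tray [551.3  72.7 -17.7] score -24.1 bay [-19.    2.5] phi 15.8 Lend [580.2 163.2] Rend [522.4 -17.8]
```

{"op": "play_rows", "data": {"deltas": [[-1,-0.6,-1.5,0,0,0,0],[-1,0,0,2.5,0,0,2.5],[-1,-1,0,2.5,0,0,2.5],[-1,-2.5,2,0,0,0,2.5],[-1,-1.5,2.5,0,0,0,2.5],[-1,0,0.7,0,0,0,2.5],[-1,0,0,-2.5,0,0,2],[-1,0,0,-2.5,0,0,0],[-1,0,0,0,0,0,0]]}}

```text
time_s: 14.7
tool_pos: [465.6, 10.9, 10.2]
tcp_rot: [0.729, 0.685, -0.008, -0.0]
contact_force: [-1.7, -0.2, -0.4]
gripper_width: -0.2
finger_force: 0.0
```

{"op": "play_rows", "data": {"deltas": [[-1,1,0,0,0,0,0],[-1,0.6,0,0,0,0,0],[-1,0.5,0,0,0,0,0],[-1,0.5,0,0,0,0,0],[-1,0.5,0,0,0,0,0],[-1,0.5,0,0,0,0,0],[-1,0,0,0,0,0,0],[-1,0,0,0,0,0,0]]}}

```text
time_s: 15.5
tool_pos: [504.2, 11.6, 12.4]
tcp_rot: [0.729, 0.685, -0.006, 0.001]
contact_force: [-0.3, 0.0, 0.2]
gripper_width: -0.0
finger_force: 0.0
```

```bash
python3 s.py 558 71 -12
```

```text
[504.2  11.6  12.4] [-0.3  0.   0.2] [ 0.062  0.998 -0.01 ] [ 0.03  0.43 -0.53  0.62 -0.01  1.66]
tray [558.7  71.2 -11.8] score -12.1 bay [-11.6   1.2] phi 9.9 Lend [578.1 164.2] Rend [539.2 -21.8]
```

{"op": "play_rows", "data": {"deltas": [[-1,0.5,0,0,0,0,0],[-1,0.5,0,0,0,0,0],[-1,0.5,0,0,0,0,0],[-1,0.5,0,0,0,0,0],[-1,0.4,0,0,0,0,0],[-1,0,0,0,0,0,0],[-1,0,0,0,0,0,0]]}}

```text
time_s: 16.25
tool_pos: [528.5, 11.6, 12.5]
tcp_rot: [0.729, 0.685, -0.006, 0.002]
contact_force: [0.1, -0.1, -0.8]
gripper_width: 0.0
finger_force: 0.0
```

```bash
python3 s.py 570 71 -5
```

```text
[528.5  11.6  12.5] [ 0.1 -0.1 -0.8] [ 0.062  0.998 -0.01 ] [ 0.03  0.46 -0.47  0.65 -0.01  1.66]
tray [570.1  72.2  -4.9] score -11.3 bay [-0.2  2.6] phi 3.0 Lend [578.3 166.8] Rend [561.9 -22.5]
```

{"op": "play_rows", "data": {"deltas": [[-1,0.3,0,0,0,0,0],[-1,0.2,0,0,0,0,0],[-1,0.2,0,0,0,0,0],[-1,0.2,0,0,0,0,0],[-1,0,0,0,0,0,0]]}}

```text
time_s: 16.8
tool_pos: [537.1, 11.4, 12.3]
tcp_rot: [0.729, 0.685, -0.006, 0.001]
contact_force: [-0.8, -0.7, 0.0]
gripper_width: 0.1
finger_force: 0.4
```

{"op": "play_rows", "data": {"deltas": [[-1,0.1,0,0,0,0,0],[-1,0.1,0,0,0,0,0],[-1,0,0,0,0,0,0]]}}

```text
time_s: 17.1
tool_pos: [538.7, 11.4, 12.3]
tcp_rot: [0.729, 0.685, -0.006, 0.001]
contact_force: [-2.5, -0.5, -0.3]
gripper_width: 0.1
finger_force: 0.7
```

{"op": "play_rows", "data": {"deltas": [[-1,0.1,0,0,0,0,0],[-1,0.1,0,0,0,0,0],[-1,0,0,0,0,0,0]]}}

```text
time_s: 17.4
tool_pos: [539.1, 11.4, 12.1]
tcp_rot: [0.729, 0.685, -0.007, 0.0]
contact_force: [-4.4, -1.2, 3.4]
gripper_width: 0.2
finger_force: 2.4
```

```bash
python3 s.py 573 71 -2
```

```text
[539.1  11.4  12.1] [-4.4 -1.2  3.4] [ 0.062  0.998 -0.011] [ 0.03  0.48 -0.44  0.67 -0.01  1.66]
tray [575.8  73.3  -1.4] score -10.6 bay [5.5 3.8] phi -0.5 Lend [578.1 168.2] Rend [573.5 -21.7]
```

{"op": "play_rows", "data": {"deltas": [[-1,-1.5,0,0,0,0,0],[-1,-0.5,2.5,0,0,0,0],[-1,0,3,0,0,0,0],[-1,0,2.5,0,0,0,0],[-1,0,0.5,0,0,0,0],[-1,1.3,0,0,0,0,0],[-1,0.5,0,0,0,0,0],[-1,0.3,0,0,0,0,0],[-1,0.1,0,0,0,0,0],[-1,0,0,0,0,0,0]]}}

```text
time_s: 18.45
tool_pos: [541.7, 96.1, 12.1]
tcp_rot: [0.729, 0.685, -0.007, 0.001]
contact_force: [-3.7, -0.3, 1.5]
gripper_width: 0.3
finger_force: 1.4
```

{"op": "play_rows", "data": {"deltas": [[-1,0.1,0,0,0,0,0],[-1,0.1,0,0,0,0,0],[-1,0.1,0,0,0,0,0],[-1,0,0,0,0,0,0]]}}

```text
time_s: 18.85
tool_pos: [541.8, 96.0, 11.8]
tcp_rot: [0.728, 0.685, -0.009, -0.001]
contact_force: [-8.7, 1.2, 5.7]
gripper_width: -0.0
finger_force: 4.1
```

{"op": "play_rows", "data": {"deltas": [[-1,-1.5,0,0,0,0,0],[-1,-0.5,-2.5,0,0,0,0],[-1,0,-3,0,0,0,0],[-1,0,-3,0,0,0,0],[-1,1.3,0,0,0,0,0],[-1,0.5,0,0,0,0,0],[-1,0.1,0,0,0,0,0],[-1,0.1,0,0,0,0,0],[-1,0,0,0,0,0,0]]}}

```text
time_s: 19.75
tool_pos: [539.2, 9.4, 11.3]
tcp_rot: [0.729, 0.685, -0.012, -0.001]
contact_force: [-12.5, -3.6, 7.2]
gripper_width: 0.0
finger_force: 5.9
```

{"op": "play_rows", "data": {"deltas": [[-1,-1.5,0,0,0,0,0],[-1,-2,0,0,0,0,0],[-1,-2,-1,3,0,0,0],[-1,-2,-3,3,0,0,0],[-1,-2,-3,3,0,0,0],[-1,-2,-4,2,0,0,0],[-1,-2,-4,2,0,0,0],[-1,-1,-4,2,0,0,0],[-1,0,0,0,0,0,0]]}}

```text
time_s: 20.65
tool_pos: [402.5, -184.0, 165.6]
tcp_rot: [0.731, 0.682, -0.005, 0.006]
contact_force: [1.4, 0.5, -0.0]
gripper_width: -0.0
finger_force: 0.0
```

```bash
python3 s.py 576 72 -2; python3 - <<'E'
from h import *
t=robot.get_image("top")[:,:,::-1];s=robot.get_image("side")[:,:,::-1]
a=cv2.resize(t[120:270,120:290],None,fx=2.35,fy=2.35,interpolation=2);b=cv2.resize(s[160:270,200:340],None,fx=2.8,fy=2.8,interpolation=2)
c=np.zeros((360,800,3),np.uint8);c[:a.shape[0],:399]=a[:360,:399];c[:308,400:792]=b;cv2.imwrite("pics/fin.png",c)
for n in("jar_red","tin","card"):
    print(n,[[np.round(d["point"],0).tolist() for d in robot.find_in(n,k)[:1]] for k in("top","side")])
E
```

```text
[ 402.5 -184.   165.6] [ 1.4  0.5 -0. ] [ 0.068  0.998 -0.016] [-0.42  0.16 -0.45  0.95 -0.01  1.22]
tray [575.5  66.   -1.6] score -29.6 bay [ 5.5 -3.4] phi -0.3 Lend [578.1 160.9] Rend [573. -29.]
jar_red [[[603.0, -175.0, 62.0]], [[616.0, -168.0, 56.0]]]
tin [[[421.0, 203.0, 39.0]], [[426.0, 209.0, 40.0]]]
card [[[602.0, 259.0, 25.0]], [[604.0, 260.0, 32.0]]]
```

View pics/fin.png

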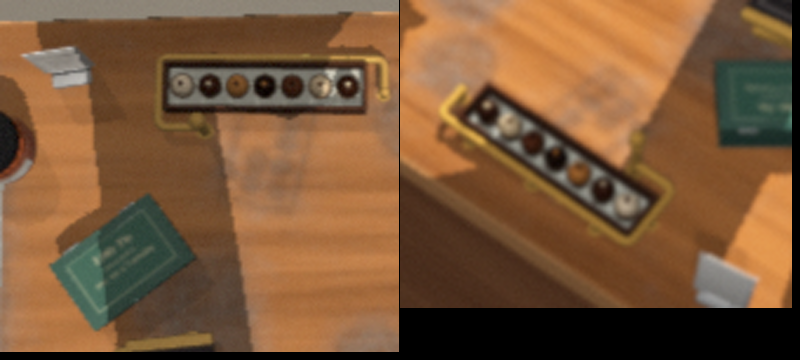

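The final view shows the tray flat and straight along the back rail, inside both end rails and behind the post. The jar, tin and card stand where they did, so I'm handing it in.

```bash
python3 -c "
from station import robot
print(robot.job_done())"
```

```text
the job is handed in; nothing more can be done
None
```

The tray is in the bay, flat on the counter and snug along the back rail to within my measurement (about 0.3° off parallel), pushed in left end first behind the post. The red jar, tin and price card re-measured where they stood, and the job was handed in at about 21 s.

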